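# Pin the mould cramp and keep its jaw pressed

## Task

The mould cramp's yellow hand grip is not joined to its jaw: take the red-knobbed pin from its wooden block and put it fully home, upright, down through the grip's fork and the jaw's eye. Then push the yellow grip towards the plaster mould until the jaw's red pointer stands in the green band, and keep pressing it there: the program finishes while the gripper still holds the grip pressed, because the springs throw it back as soon as it is let go. Leave the pale water cup and the green-lidded jar standing where they are.

Things in the scene. Friction and masses are not known exactly. Their poses are not given: they have to be found in the camera images.
- pin_knob (a point): Centre of the red upright knob (16 mm diameter, 40 mm tall) of the loose steel pin, 50 to 85 g; z up along the pin. Under the knob a steel shoulder disc (22 mm diameter, 4 mm thick), its underside 24 mm below this point; then a shank 10 mm in diameter, 38 mm long with tapered tip (62 mm below this point). It starts upright in the wooden block, shoulder on its top. Grip it by the knob.
- pin_block: Fixed light wooden block, 60 x 60 mm, 42 mm high, with a 13 mm vertical hole in the middle where the pin is parked. Origin at the centre of its underside.
- fork_top (a point): Centre of the 12 mm vertical hole in the top face of the grip's fork (40 x 40 mm), 54 mm above the table. z up; y = pushing direction, from yellow grip to mould. Below it are the jaw's brass eye (12 mm hole, 36 to 44 mm above the table) and the fork's lower plate; at rest the holes are in line. Fully home, the pin's shoulder lies on this face and the knob's centre is 24 mm above this point.
- grip_center (a point): Centre of the yellow hand grip, an upright rounded plate 18 mm thick along y, 56 mm wide along x and 50 mm high, its centre 85 mm above the table, 120 mm from the fork's hole towards -y. Pinch it from above across its 18 mm thickness (fingers closing along y). y: the pushing direction, towards the mould.
- grip (a joint): Slide of the yellow grip with its fork along y, m: 0 at rest at its stop, grows towards the mould, end stop at 0.036. A light spring (about 2 N) returns it. It moves the jaw only through the pin; the pin's play makes the jaw lag about 2 to 3 mm behind it.
- jaw (a joint): Slide of the jaw along y, m: 0 at rest (sprung back against its stop), grows towards the mould, end stop at 0.032. The spring needs 4 N to start, plus 250 N/m (9 N at 0.020). The red pointer stands in the green band from 0.016 to 0.024 (middle 0.020), where the rubber pad bears on the mould.
- jaw_pointer (a point): Red pointer at the foot of the jaw, on the robot's side of the cramp at yaw 0, 15 mm above the table; moves over the white strip with the green band, whose middle is 20 mm along y from the pointer's rest position.
- press: The fixed mould cramp: dark steel base 120 x 415 mm, origin on the table below the pin hole at rest, reaching from 172 mm on the -y side to 242 mm on the +y side. Its +y end carries a 72 mm wide two-part white plaster mould (82 mm high) against a green stop. y axis: from yellow grip to mould.
- water_cup: Bystander: pale cup, 71 mm wide, 73 mm high, standing on the table; origin at the centre of its underside.
- slip_jar: Bystander: jar with green lid, 58 mm wide, 75 mm high; origin at the centre of its underside.

How it is judged:
By the outcome, as a careful person would: the job done as asked, in the order asked, and still so for the second after the job is handed in, while the arm keeps its last pose, push and grip.
It also fails if it takes over 51 s, if anything falls off the work surface, if the arm or the gripper's body presses on something with over 40 N, if the wrist force passes 120 N, or if a joint passes its speed limit or range.

## Robot

A 6-joint arm with a two-finger parallel gripper is mounted at the origin on a cart in front of the work surface, level with it; the furniture and walls round the work are solid. World frame = base frame: x ahead of the robot, y to its left, z up, the work surface at z = 0. Lengths are in m, angles in rad, forces in N, time in s.
With the tool pointing down it reaches from about 0.25 to 0.725 m from the base axis. Payload 4 kg.
Tool frame: the origin (TCP) lies on the front face of the gripper's body, between the roots of the fingers; the fingertips stand 73 mm ahead of it and the grasp point (between the pads) lies bot.tcp_to_grasp ahead of it (bot.tcp_to_grasp is the distance from the TCP to the grasp point, in m); z points along the fingers, y is the line along which they close (so a half turn about z gives the same grasp; the last joint's range is limited). The gripper opens to 85 mm and grips with 20 to 120 N. Pads are 22 mm wide; open, the fingers measure 114 mm over their backs; the gripper's body (76 mm by 85 mm) begins 54 mm behind the grasp point. The pads swing forward as they close: fully open they stand 13 mm farther back than shut.
Start: joints at [-1.255, 0.241, 0.005, 1.335, 0, 1.571], TCP at [0.155, -0.475, 0.304] pointing down, gripper open.
Joint ranges: [-2.72, 2.72], [-1.05, 1.87], [-1.09, 1.28], [-1.99, 2.15], [-1.42, 1.44], [-3.14, 3.14]. Speed limits (rad/s): [2.79, 2.79, 3.14, 3.14, 3.14, 3.14].

## Interface

Orientations are given as a unit quaternion [x, y, z, w].
In Python, from workcell import bot gives the robot as it stands.
- The arm moves only by the shell command python3 -m jog 'ROWS' [OPENING]. ROWS is JSON, one flat list of numbers, 6 for each row, row after row: the shift along the world's x, y, z scaled (see below), then the turn, a rotation vector about the world's x, y, z scaled (see below). In form: [tx, ty, tz, wx, wy, wz, tx, ty, tz, wx, wy, wz, ...]. A call has 1 to 10 rows; each row is the pose to reach, as a shift and turn from the pose commanded when the call began; what a row does not reach only later rows make up. The controller multiplies each number of a shift by 800 mm and each number of a turn by 2 rad. A row lasts 1/12 s, in which the tool goes at most 41.7 mm and 7.16 degrees, less where a joint would pass 70% of its speed; a pose out of reach is approached as far as the arm can. A call with a number of a shift or a turn outside -1 to 1 is refused whole. A call with a gripper value outside its range is refused whole. OPENING is the opening, from -1 (shut) to 1 (fully open), set as the call begins (- or left out, the last holds). The fingers move at their own pace and stop on an object; the grip force is fixed at half the most. Time passes only in rows, so rows that repeat a pose let the fingers close. It gives the time, the measured TCP pose, the force, the opening and the grip force at its end, in the units of the state.
- bot.get_obs(): the state, without advancing time (a new reading comes with each control period).
- bot.camera(name): name is "side" or "top"; returns (picture, depth): 400x640x3 uint8, red, green, blue; 400x640 float32, m along the optical axis (not along the pixel's ray), 0 where there is no reading.
- bot.calibration(name): a dict with "intrinsics" (3x3 intrinsics, pixels), "pose" (4x4, takes a point from camera to world coordinates). Camera axes: x right, y up, looking along -z (the intrinsics and any distortion apply to the point x, -y, -z); pixel columns grow to the right and rows downward; lengths in m; the calibration is good to about 2 mm. A picture is of the moment at which its call begins. calibration takes no time and is no camera call.
- bot.job_done(): hands the job in; it is judged then, once.
Trained networks look in the newest picture that a camera, given by its name, has taken for a name from the list of things; names that differ only in an ending like _2 or _b are one class to them, and where a whole thing is asked for, a point or a joint stands for the part that bears it (a point fixed in the world has none). Each returns a list of dicts, best first, with "confidence" (0 to 1); they miss things now and then, are a little off and sometimes report something else, mostly with a low value. They report only what shows in the picture. A call takes as long as a camera call.
- bot.find_in(label, camera): "at" ([x, y, z] in m, in the coordinates of the camera as it stood for that picture, good to about 4 mm: the middle of the surface that is visible of it).
- bot.tip_of(label, camera): "at" ([x, y, z] in m, in the coordinates of the camera as it stood for that picture, good to about 4 mm: a listed point, or the origin of a listed thing).
The state is a dict: "clock": time; "joint_pos": joint angles; "joint_vel": joint speeds; "tau": joint torques, N m; "eef_pos": TCP position; "tool_rot": TCP orientation; "ft_force": force on the tool from outside, world axes, zero at the start; "ft_torque": the same for the moment, N m; "grip_width": finger opening in m; "grasp_force": force on a finger pad.
Only numpy, scipy, OpenCV 4.12 (cv2) and the standard library are available. Lean on these libraries where they do the work, as an engineer would, in place of code of your own. Each camera call takes 0.05 s, during which the arm holds its last target. There are 200 camera calls.

## Working session

There is one attempt and no reset: what is moved stays moved. The work goes in short steps, Python scripts to look and compute and a shell command to move; the robot and the scene stay as the last step left them, time stands still between calls to the robot, and variables do not carry over. Pictures are saved under pics/ and viewed, at most 12 in all, crops included, and the job is handed in when it is done.

```bash
ls; mkdir -p pics; cat > h.py <<'E'
import numpy as np,cv2
from workcell import bot
def w(cam,p):
    T=np.array(bot.calibration(cam)["pose"]);return T[:3,:3]@np.array(p)+T[:3,3]
def see(labels,cam,fn='tip_of'):
    for l in labels:
        r=getattr(bot,fn)(l,cam)
        print(cam,fn,l,[(np.round(w(cam,d["at"]),4).tolist(),round(d["confidence"],2)) for d in r[:2]])
def snap(cam,name):
    p,d=bot.camera(cam);cv2.imwrite(f'pics/{name}.png',p[:,:,::-1]);return p,d
def pts(cam,d):
    K=np.array(bot.calibration(cam)["intrinsics"]);T=np.array(bot.calibration(cam)["pose"])
    v,u=np.mgrid[:d.shape[0],:d.shape[1]]
    c=np.stack([(u-K[0,2])/K[0,0]*d,-(v-K[1,2])/K[1,1]*d,-d],-1)
    return c@T[:3,:3].T+T[:3,3]
E
python3 - <<'E'
from h import *
print(bot.tcp_to_grasp)
o=bot.get_obs();print({k:np.round(v,3).tolist() for k,v in o.items()})
for c in("top","side"):
    snap(c,c+'0'); print(np.round(bot.calibration(c)["pose"],3).tolist(),bot.calibration(c).keys())
    see(["pin_knob","pin_block","fork_top","grip_center","jaw_pointer","press","water_cup","slip_jar"],c)
E
```

```text
pics
0.0539
{'clock': 0.0, 'joint_pos': [-1.255, 0.241, 0.004, 1.335, -0.0, 1.571], 'joint_vel': [-0.001, 0.001, -0.001, 0.002, 0.001, -0.001], 'tau': [-0.0, -37.232, 25.241, 0.017, 0.0, 0.0], 'eef_pos': [0.155, -0.475, 0.303], 'tool_rot': [0.988, 0.157, -0.0, -0.001], 'ft_force': [0.089, 0.03, 0.545], 'ft_torque': [-0.024, -0.021, -0.016], 'grasp_force': 0.0, 'grip_width': 0.086}
[[0.013, 0.997, -0.076, 0.508], [-1.0, 0.012, -0.012, -0.028], [-0.011, 0.077, 0.997, 1.421], [0.0, 0.0, 0.0, 1.0]] dict_keys(['intrinsics', 'pose'])
top tip_of pin_knob [([0.4651, -0.2996, 0.0689], 0.47)]
top tip_of pin_block [([0.4629, -0.2982, 0.0014], 0.87)]
top tip_of fork_top [([0.5261, 0.1438, 0.0529], 0.66)]
top tip_of grip_center [([0.5107, 0.0223, 0.0874], 0.67)]
top tip_of jaw_pointer [([0.4867, 0.2403, 0.017], 0.85)]
top tip_of press [([0.5252, 0.1426, 0.0012], 0.72)]
top tip_of water_cup [([0.7964, -0.1848, -0.0012], 0.9)]
top tip_of slip_jar [([0.7875, -0.0074, 0.0029], 0.67)]
[[-0.868, 0.258, -0.424, 0.102], [-0.496, -0.473, 0.728, 0.878], [-0.012, 0.842, 0.539, 0.738], [0.0, 0.0, 0.0, 1.0]] dict_keys(['intrinsics', 'pose'])
side tip_of pin_knob [([0.4672, -0.3045, 0.0635], 0.4)]
side tip_of pin_block [([0.467, -0.3019, -0.0004], 0.6)]
side tip_of fork_top [([0.5243, 0.1378, 0.0518], 0.7)]
side tip_of grip_center [([0.5123, 0.0186, 0.0816], 0.88)]
side tip_of jaw_pointer [([0.4911, 0.2327, 0.0163], 0.62), ([0.7883, -0.011, 0.0026], 0.43)]
side tip_of press [([0.5257, 0.1438, 0.0015], 0.82)]
side tip_of water_cup [([0.7887, -0.1828, 0.0032], 0.74)]
side tip_of slip_jar [([0.789, -0.0092, 0.0016], 0.91)]
```

View pics/top0.png

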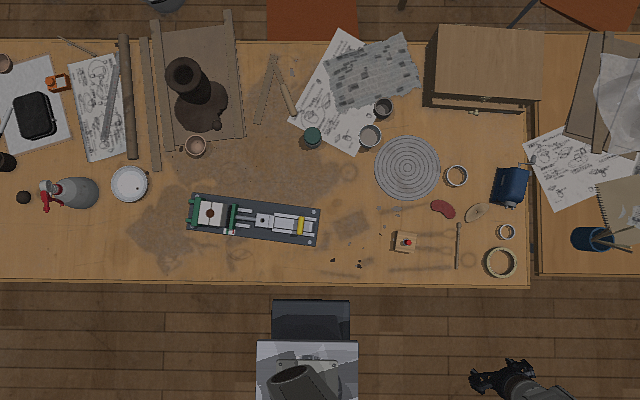

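View pics/side0.png

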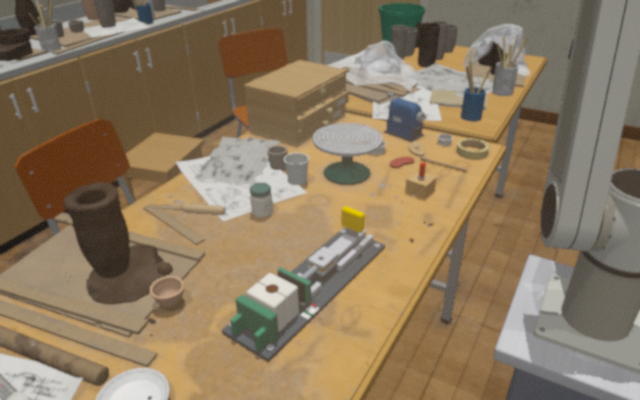

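Top view: the press runs from the grip at (302,226) to the mould at (208,213). The pin block is at (405,242) and the knob at (407,242). The networks agree with the picture. I'll refine with colour centroids and depth.

```bash
python3 - <<'E'
from h import *
for c in("top","side"):
    p,d=bot.camera(c);P=pts(c,d);h=cv2.cvtColor(p,cv2.COLOR_RGB2HSV).astype(int)
    H,S,V=h[...,0],h[...,1],h[...,2];X,Y,Z=P[...,0],P[...,1],P[...,2]
    def ray(mask,z,l):
        v,u=np.nonzero(mask&(d>0))
        if len(u)==0:print(c,l,0);return
        K=np.array(bot.calibration(c)["intrinsics"]);T=np.array(bot.calibration(c)["pose"])
        r=T[:3,:3]@np.array([(u.mean()-K[0,2])/K[0,0],-(v.mean()-K[1,2])/K[1,1],-1]);t=(z-T[2,3])/r[2]
        print(c,l,len(u),'uv',u.mean().round(1),v.mean().round(1),'ray',np.round(T[:3,3]+t*r,4)[:2],'med',np.round(np.median(P[v,u],0),4),'zmax',P[v,u,2].max().round(4))
    nb=(abs(X-.465)<.05)&(abs(Y+.3)<.05)
    red=((H<8)|(H>172))&(S>150)
    ray(nb&red,.086 if c=="top" else .066,'knob')
    ray(nb&(abs(Z-.042)<.008),.042,'blocktop')
    pr=(abs(X-.52)<.12)&(abs(Y-.17)<.3)
    ray(pr&(H>22)&(H<34)&(S>150)&(V>120),.11 if c=="top" else .085,'yellow')
    ray(pr&red,.015,'pointer')
    ray(pr&(abs(X-.525)<.03)&(abs(Y-.142)<.03)&(abs(Z-.054)<.005),.054,'forktop')
    if c=="top":
        m=pr&(Z>.008)&(Z<.13)&(X>.42)&(X<.62)&(Y>-.06)&(Y<.42)
        q=np.float32(P[m][:,:2]);r=cv2.minAreaRect(q);print(r,len(q))
        cv2.imwrite('pics/topz.png',cv2.resize(p[180:260,180:330,::-1],None,fx=5.3,fy=5.3,interpolation=cv2.INTER_CUBIC))
    else: cv2.imwrite('pics/sidez.png',cv2.resize(p[200:350,225:395,::-1],None,fx=4,fy=4,interpolation=cv2.INTER_CUBIC))
E
```

```text
top knob 29 uv 407.8 241.9 ray [ 0.4664 -0.2969] med [ 0.4659 -0.2969  0.0848] zmax 0.0907
top blocktop 357 uv 405.2 241.5 ray [ 0.4661 -0.2978] med [ 0.4673 -0.2971  0.0423] zmax 0.05
top yellow 82 uv 300.2 225.3 ray [0.5115 0.0234] med [0.5109 0.0238 0.1101] zmax 0.1164
top pointer 5 uv 228.6 222.0 ray [0.5193 0.2537] med [0.4943 0.2389 0.021 ] zmax 0.0843
top forktop 192 uv 263.7 220.3 ray [0.5255 0.1378] med [0.5263 0.1371 0.0542] zmax 0.059
((0.5237184166908264, 0.17916442453861237), (0.4212424159049988, 0.18764886260032654), 89.01986694335938) 4346
side knob 30 uv 422.1 168.2 ray [ 0.4672 -0.3107] med [ 0.4625 -0.2965  0.0755] zmax 0.0899
side blocktop 297 uv 420.3 179.1 ray [ 0.4632 -0.2932] med [ 0.4605 -0.2906  0.0429] zmax 0.0493
side yellow 409 uv 352.5 218.3 ray [0.513  0.0182] med [0.5073 0.0302 0.0952] zmax 0.1128
side pointer 0
side forktop 326 uv 322.2 257.2 ray [0.5236 0.1387] med [0.5229 0.1373 0.0544] zmax 0.0588
```

View pics/topz.png

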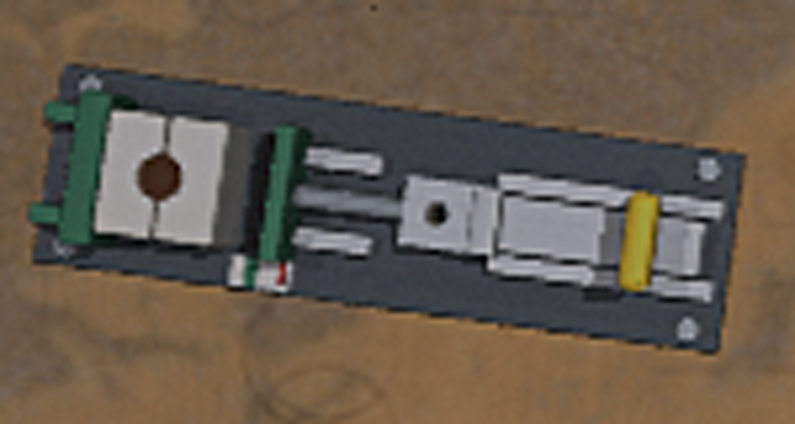

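The crop shows the fork hole at crop (437,213), i.e. u=262.0, v=219.8, and the grip at (639,242). The red pointer is at (283,273), right of the green band at about (247,273). Next I'll compute the yaw and hole position.

```bash
cat >> h.py <<'E'
def ray(c,u,v,z):
    K=np.array(bot.calibration(c)["intrinsics"]);T=np.array(bot.calibration(c)["pose"])
    r=T[:3,:3]@np.array([(u-K[0,2])/K[0,0],-(v-K[1,2])/K[1,1],-1]);t=(z-T[2,3])/r[2]
    return T[:3,3]+t*r
E
python3 - <<'E'
from h import *
f=lambda x,y,z:np.round(ray("top",180+(x+.5)/5.3-.5,180+(y+.5)/5.3-.5,z),4)
a,b,c,e=f(70,65,.012),f(745,155,.012),f(718,352,.012),f(33,262,.012)
print(a,b,c,e)
for s,t in((a,b),(e,c)):
    d=s-t;print('len',np.linalg.norm(d[:2]),'yaw deg',-np.degrees(np.arctan2(d[0],d[1])))
F=f(437,213,.054);print('fork',F);print('grip',f(639,242,.11))
m=(a+b+c+e)/4;d=((a+e)-(b+c))[:2];d/=np.linalg.norm(d);print('origin from base',m[:2]-.035*d,d)
o=bot.get_obs();print(o['eef_pos'],np.degrees(o['joint_pos'][5]))
E
```

```text
[0.6138 0.3713 0.012 ] [ 0.5645 -0.0353  0.012 ] [ 0.4473 -0.0206  0.012 ] [0.4954 0.3895 0.012 ]
len 0.4095778924697963 yaw deg -6.913331260761272
len 0.41291115267088635 yaw deg -6.689570612308637
fork [0.5271 0.1431 0.054 ]
grip [0.5116 0.0235 0.11  ]
origin from base [0.52610526 0.14147128] [0.11842126 0.99296345]
[ 0.15527462 -0.47524993  0.30390859] 89.99943228318732
```

```bash
python3 -m jog '[0.389,0.221,-0.13,0,0,0.524,0.389,0.221,-0.13,0,0,0.524,0.389,0.221,-0.13,0,0,0.524,0.389,0.221,-0.13,0,0,0.524,0.389,0.221,-0.13,0,0,0.524,0.389,0.221,-0.13,0,0,0.524,0.389,0.221,-0.13,0,0,0.524,0.389,0.221,-0.13,0,0,0.524,0.389,0.221,-0.13,0,0,0.524,0.389,0.221,-0.13,0,0,0.524]' 1; python3 - <<'E'
from h import *
from scipy.spatial.transform import Rotation as R
o=bot.get_obs();M=R.from_quat(o['tool_rot']).as_matrix();print(np.round(M,3).tolist(),np.degrees(np.arctan2(M[1,1],M[0,1])),np.degrees(o['joint_pos']).round(1),o['eef_pos'])
E
```

```text
clock: 1.83
eef_pos: [0.471, -0.2944, 0.1974]
tool_rot: [0.774, 0.634, 0.001, -0.001]
ft_force: [-0.2, -0.3, -0.6]
grip_width: 0.0853
grasp_force: 0.0
[[0.197, 0.98, 0.0], [0.98, -0.197, 0.003], [0.003, -0.0, -1.0]] -11.34296012329077 [-32.1  23.9  -1.8  64.4   0.2  69.3] [ 0.47100321 -0.29443061  0.19740656]
```

```bash
python3 -m jog '[0,0,-0.05,0,0,0,0,0,-0.05,0,0,0]' | head -2; python3 - <<'E'
from h import *
p,d=snap("side","s1");p2,d2=snap("top","t1")
see(["pin_knob","pin_block"],"side");see(["pin_knob","pin_block"],"top")
a=cv2.resize(p[60:210,340:500,::-1],None,fx=2.5,fy=2.5,interpolation=cv2.INTER_CUBIC);b=cv2.resize(p2[180:330,340:500,::-1],None,fx=2.5,fy=2.5,interpolation=cv2.INTER_CUBIC)
cv2.imwrite('pics/near1.png',np.hstack([a,b]))
E
```

```text
clock: 2.0
eef_pos: [0.4642, -0.296, 0.1544]
side tip_of pin_knob [([0.4636, -0.3024, 0.0671], 0.44)]
side tip_of pin_block [([0.4664, -0.3019, 0.0033], 0.73)]
top tip_of pin_knob []
top tip_of pin_block [([0.4664, -0.2979, 0.0004], 0.74)]
```

View pics/near1.png

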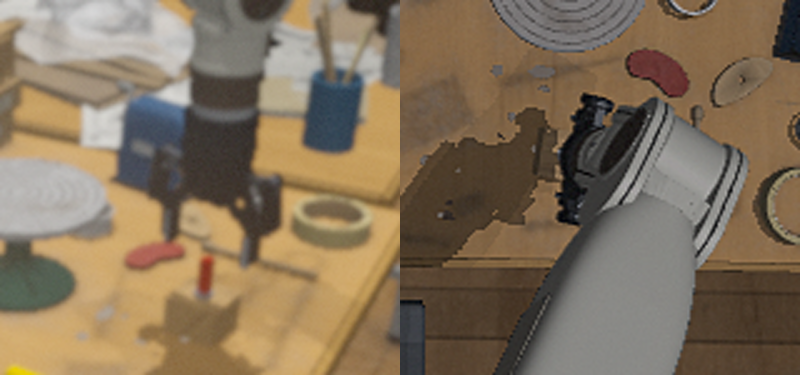

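The side view shows the open fingers straddling the red knob at (205,275) in the crop. I'll lower onto it.

```bash
python3 -m jog '[0,-0.002,-0.045,0,0,0,0,-0.002,-0.045,0,0,0,0,-0.002,-0.045,0,0,0,0,-0.002,-0.045,0,0,0]' | head -3
```

```text
clock: 2.63
eef_pos: [0.4668, -0.3006, 0.1253]
tool_rot: [0.777, 0.63, 0.0, 0.001]
```

```bash
python3 -m jog '[0,0,-0.003,0,0,0,0,0,-0.003,0,0,0,0,0,-0.003,0,0,0,0,0,-0.003,0,0,0,0,0,-0.003,0,0,0,0,0,-0.003,0,0,0,0,0,-0.003,0,0,0,0,0,-0.003,0,0,0]' -1
```

```text
clock: 3.3
eef_pos: [0.4666, -0.3001, 0.1219]
tool_rot: [0.776, 0.63, 0.0, 0.0]
ft_force: [-0.8, 0.7, 3.4]
grip_width: 0.0141
grasp_force: 58.4
```

```bash
python3 -m jog '[0,0,0.04,0,0,0,0,0,0.08,0,0,0,0,0,0.12,0,0,0,0,0,0.16,0,0,0,0,0,0.16,0,0,0]'; python3 -m jog '[0.01,0.052,0,0,0,0.0625,0.02,0.104,0,0,0,0.125,0.03,0.156,0,0,0,0.1875,0.04,0.208,0,0,0,0.25,0.05,0.26,0,0,0,0.3125,0.06,0.312,0,0,0,0.375,0.07,0.364,0,0,0,0.4375,0.075,0.416,0,0,0,0.5,0.075,0.468,0,0,0,0.5625,0.075,0.52,0,0,0,0.625]' | head -3
python3 -m jog '[0,0.033,0,0,0,0.0625,0,0.033,0,0,0,0.125,0,0.033,0,0,0,0.1875,0,0.033,0,0,0,0.2,0,0.033,0,0,0,0.2,0,0.033,0,0,0,0.2]'
python3 - <<'E'
from h import *
p,d=snap("side","s2");p2,d2=snap("top","t2")
see(["pin_knob","fork_top"],"side");see(["pin_knob","fork_top"],"top")
a=cv2.resize(p[120:330,220:420,::-1],None,fx=2,fy=2,interpolation=cv2.INTER_CUBIC);b=cv2.resize(p2[100:310,180:380,::-1],None,fx=2,fy=2,interpolation=cv2.INTER_CUBIC)
cv2.imwrite('pics/near2.png',np.hstack([a,b]))
E
```

```text
clock: 3.72
eef_pos: [0.4692, -0.3017, 0.2565]
tool_rot: [0.776, 0.63, 0.002, 0.006]
ft_force: [1.5, -1.6, -0.7]
grip_width: 0.0145
grasp_force: 59.6
clock: 4.55
eef_pos: [0.5262, 0.1132, 0.2487]
tool_rot: [0.258, 0.966, -0.0, -0.0]
clock: 5.05
eef_pos: [0.5264, 0.1372, 0.2491]
tool_rot: [0.065, 0.998, -0.0, -0.0]
ft_force: [0.6, -0.4, -1.2]
grip_width: 0.0149
grasp_force: 59.6
side tip_of pin_knob [([0.5243, 0.1342, 0.1892], 0.57)]
side tip_of fork_top [([0.5245, 0.1401, 0.05], 0.61)]
top tip_of pin_knob []
top tip_of fork_top [([0.5267, 0.142, 0.055], 0.84)]
```

View pics/near2.png

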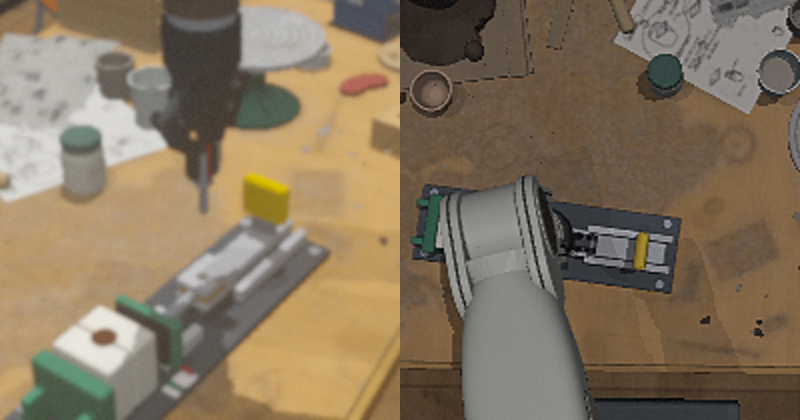

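Side view: the pin hangs upright, its tip at crop (204,212), above the fork. I'll lower to just above the hole and measure tip against hole in the same picture.

```bash
python3 -m jog '[0,0,-0.03,0,0,0,0,0,-0.06,0,0,0,0,0,-0.075,0,0,0,0,0,-0.075,0,0,0,0,0,-0.075,0,0,0]'
python3 - <<'E'
from h import *
for c,box in(("side",(-.868,-.496)),):
    p,d=snap(c,c+"3");P=pts(c,d)
    r=np.array(box);r/=np.linalg.norm(r)
    m=(np.abs(P[...,0]-.526)<.03)&(np.abs(P[...,1]-.14)<.03)
    for lo in np.arange(.05,.14,.008):
        k=m&(P[...,2]>=lo)&(P[...,2]<lo+.008);q=P[k]
        if len(q):print(round(lo,3),len(q),np.median(q,0).round(4),'lat',(q[:,:2]@r).mean().round(4),(q[:,:2]@r).min().round(4),(q[:,:2]@r).max().round(4))
    o=bot.get_obs();print(o['eef_pos'],'tcp lat',o['eef_pos'][:2]@r, 'fork lat',np.array([.526,.1425])@r)
    cv2.imwrite('pics/near3.png',cv2.resize(p[200:290,270:390,::-1],None,fx=6,fy=6,interpolation=cv2.INTER_CUBIC))
E
```

```text
clock: 5.77
eef_pos: [0.5261, 0.1373, 0.1891]
tool_rot: [0.064, 0.998, -0.0, -0.001]
ft_force: [0.8, 0.2, -0.5]
grip_width: 0.0146
grasp_force: 59.6
0.05 314 [0.5227 0.1376 0.0545] lat -0.523 -0.5534 -0.4916
0.066 2 [0.5257 0.1376 0.0717] lat -0.5247 -0.5257 -0.5236
0.074 13 [0.5251 0.1388 0.0792] lat -0.5255 -0.5299 -0.5215
0.082 15 [0.5243 0.1395 0.0865] lat -0.5246 -0.5298 -0.5214
0.09 16 [0.5262 0.1391 0.0941] lat -0.5261 -0.5297 -0.5213
0.098 14 [0.5245 0.1395 0.102 ] lat -0.5255 -0.5296 -0.5213
0.106 17 [0.5212 0.1415 0.1111] lat -0.5228 -0.5336 -0.5151
0.114 27 [0.5198 0.1407 0.1181] lat -0.522 -0.5376 -0.5088
0.122 46 [0.5197 0.1479 0.1264] lat -0.5237 -0.5415 -0.5088
0.13 56 [0.5202 0.1501 0.1339] lat -0.524 -0.5414 -0.5065
0.138 58 [0.5206 0.149  0.1417] lat -0.5244 -0.5413 -0.5065
[0.52685707 0.13747916 0.19010786] tcp lat -0.5256488031725607 fork lat -0.5273956914733143
```

View pics/near3.png

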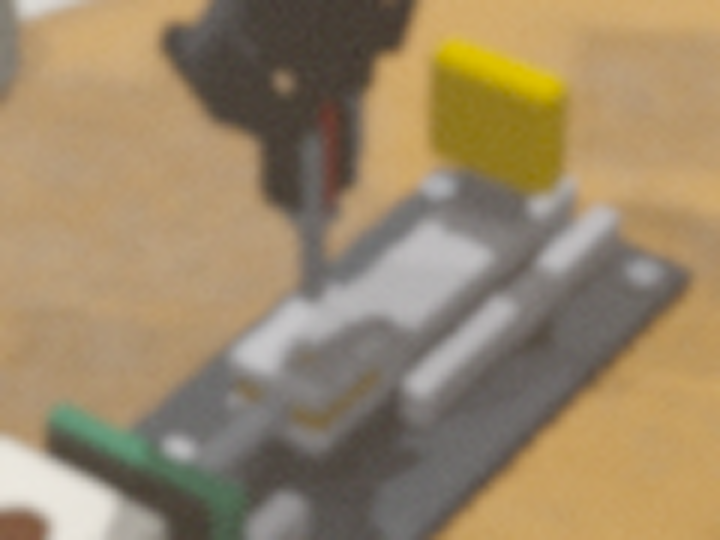

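View sidez.

View pics/sidez.png

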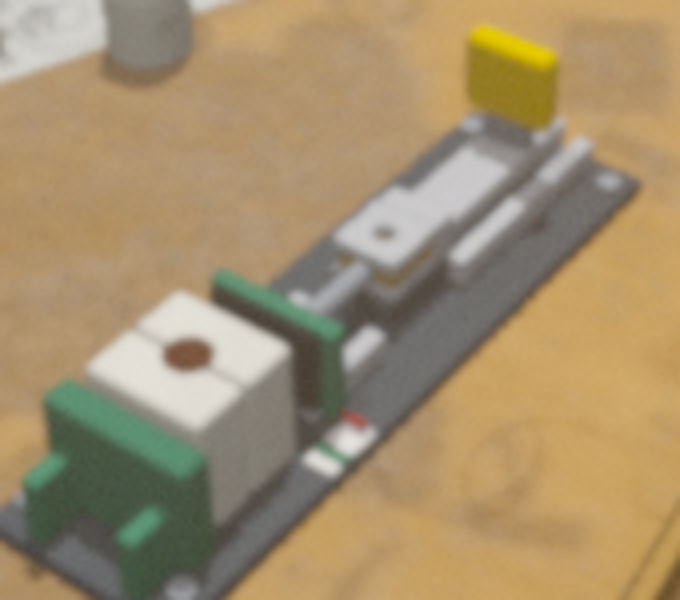

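```bash
python3 - <<'E'
from h import *
g=cv2.cvtColor(cv2.imread('pics/side0.png'),cv2.COLOR_BGR2GRAY)
print(g[246:272,306:338])
E
```

```text
[[156 154 153 152 151 149 149 148 148 148 149 151 152 149 144 137 139 147
  149 140 128 129 137 155 175 189 196 201 200 200 201 200]
 [153 152 151 150 149 149 149 148 149 149 148 150 147 141 140 148 164 175
  177 170 158 157 165 181 192 198 200 201 202 201 201 200]
 [152 151 151 148 150 149 150 150 152 150 146 145 140 142 155 173 185 193
  197 192 186 184 189 192 198 199 201 200 202 201 201 201]
 [154 151 152 149 152 151 150 151 152 146 142 142 149 158 172 187 197 201
  202 201 199 198 200 199 199 201 200 198 200 200 202 202]
 [150 151 152 150 150 150 150 150 145 142 145 157 171 181 189 194 199 199
  202 201 202 203 201 203 202 199 201 200 201 203 201 201]
 [147 151 151 154 152 153 151 148 144 146 158 177 190 196 196 197 200 198
  199 201 200 202 202 204 203 203 201 201 200 201 202 202]
 [149 152 152 152 153 150 146 143 144 157 177 191 198 200 200 199 199 198
  200 199 200 200 201 202 203 203 203 201 201 201 201 198]
 [151 150 152 149 150 146 141 146 158 177 191 197 201 203 202 201 201 201
  201 200 199 199 198 200 200 199 202 202 201 198 194 187]
 [151 149 149 145 141 142 151 164 17
[... 1658 characters left out ...]
9 115 113 114 101  90  87  95 111]
 [109 119 129 130 137 146 158 164 168 158 144 127 115 117 119 123 127 124
  118 110 108 106 108 113 114 108 101  92  85  81  92 105]
 [109 116 123 136 149 162 166 168 163 155 140 124 110 109 109 114 116 112
  107 105 104 110 112 111 107 101  92  81  77  82  85 104]
 [112 120 133 148 162 168 169 162 156 142 128 115 107 102 102 106 106 105
  104 106 108 110 110 107  98  88  80  77  77  80  88 100]
 [122 134 149 161 167 168 159 153 141 128 118 113 111 109 108 105 103 102
  106 112 113 110 107  94  88  80  79  79  75  76  80  91]
 [135 152 163 167 167 161 151 140 125 114 109 112 116 118 115 114 112 111
  116 118 115 105  97  86  78  79  76  76  75  79  84  89]]
```

The hole is clear in the side view at about pixel (320.8, 257.7). I'll fit both hole and pin axis in this camera.

```bash
cat > pin.py <<'E'
from h import *
def hole():
    g=255-cv2.cvtColor(cv2.imread('pics/side0.png'),cv2.COLOR_BGR2GRAY)[253:263,314:328].astype(float)
    w=np.clip(g-58,0,None);v,u=np.mgrid[253:263,314:328];u0,v0=(w*u).sum()/w.sum(),(w*v).sum()/w.sum()
    return u0,v0,ray("side",u0,v0,.054)
def pin(d,lo,hi,X=(.526,.14)):
    P=pts("side",d);r=np.array([-.868,-.496]);r/=np.linalg.norm(r)
    f=np.array([-r[1],r[0]])
    m=(abs(P[...,0]-X[0])<.03)&(abs(P[...,1]-X[1])<.03)&(P[...,2]>lo)&(P[...,2]<hi)
    out=[]
    for z in np.arange(lo+.002,hi-.001,.002):   # unit: lateral via pixel rows
        pass
    v,u=np.nonzero(m);c=[]
    for row in np.unique(v):
        uu=u[v==row];zz=P[row,uu,2].mean();c.append(ray("side",uu.mean(),row,zz)[:2]@r)
    return np.mean(c),np.std(c),r
if __name__=="__main__":
    u,v,h=hole();p,d=bot.camera("side");l,s,r=pin(d,.073,.104)
    o=bot.get_obs()['eef_pos'];print('hole',u,v,h,'lat',h[:2]@r,'pin lat',l,s,'tcp',o,o[:2]@r)
E
python3 pin.py
```

```text
hole 319.9619666048238 257.652133580705 [0.52695892 0.14223259 0.054     ] lat -0.5280955913807496 pin lat -0.5255988861917125 0.0004110921205370859 tcp [0.52729114 0.13763557 0.19073223] -0.5261032808410844
```

```bash
python3 -m jog '[-0.001,0.0056,-0.015,0,0,0,-0.001,0.0056,-0.015,0,0,0,-0.001,0.0056,-0.015,0,0,0,-0.001,0.0056,-0.015,0,0,0]'|head -4
sed -i 's/253:263,314:328/254:261,316:327/g' pin.py; sed -i 's/,.073,.104/,.062,.092/' pin.py
python3 - <<'E'
from pin import *
u,v,h=hole();p,d=snap("side","s4");l,s,r=pin(d,.062,.092)
o=bot.get_obs()['eef_pos'];print('hole',u,v,h,'lat',h[:2]@r,'pin lat',l,s,'tcp',o,o[:2]@r)
P=pts("side",d);m=(abs(P[...,0]-.526)<.015)&(abs(P[...,1]-.142)<.015)&(P[...,2]>.0585)&(P[...,2]<.09);print(P[m].mean(0),P[m][:,2].min())
cv2.imwrite('pics/near4.png',cv2.resize(p[220:290,280:370,::-1],None,fx=8,fy=8,interpolation=cv2.INTER_CUBIC))
E
```

```text
clock: 6.2
eef_pos: [0.5262, 0.142, 0.1786]
tool_rot: [0.064, 0.998, 0.0, 0.001]
ft_force: [0.7, -0.0, -1.4]
hole 320.6564215148189 257.7585071350165 [0.52549703 0.1418334  0.054     ] lat -0.5266282629205906 pin lat -0.5277789727747962 0.0016297790109877932 tcp [0.52621238 0.14202693 0.17856459] -0.5273453832422528
[0.5257815  0.1435135  0.07645074] 0.05993789113082504
```

View pics/near4.png

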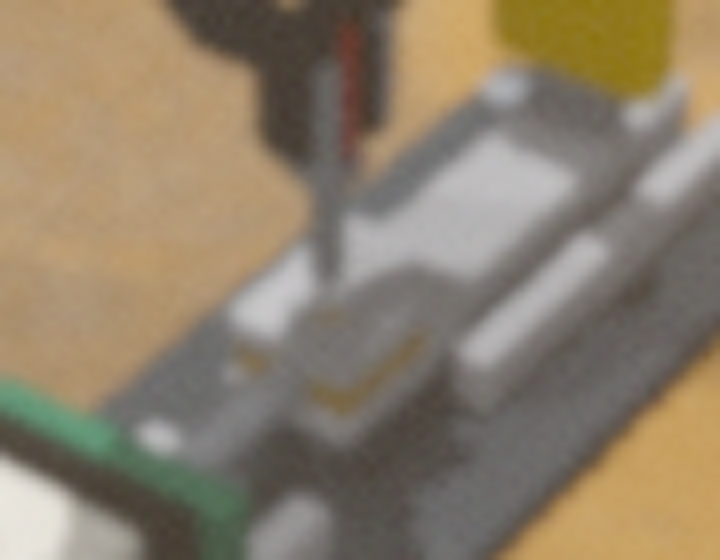

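Tip at crop (325,278), hole expected at (329,306): about 1 mm to correct. Then I'll lower gently while watching the force.

```bash
python3 -m jog '[-0.0015,0.0004,0,0,0,0,-0.0015,0.0004,-0.004,0,0,0,-0.0015,0.0004,-0.008,0,0,0,-0.0015,0.0004,-0.0115,0,0,0,-0.0015,0.0004,-0.0115,0,0,0,-0.0015,0.0004,-0.0115,0,0,0]'
```

```text
clock: 6.75
eef_pos: [0.5243, 0.1422, 0.1679]
tool_rot: [0.064, 0.998, -0.0, -0.0]
ft_force: [0.8, 0.6, -0.4]
grip_width: 0.0146
grasp_force: 59.6
```

```bash
python3 -m jog '[0,0,-0.003,0,0,0,0,0,-0.006,0,0,0,0,0,-0.009,0,0,0,0,0,-0.009,0,0,0]'
```

```text
clock: 7.08
eef_pos: [0.5243, 0.1423, 0.1605]
tool_rot: [0.064, 0.998, -0.0, -0.0]
ft_force: [0.7, 1.0, -0.7]
grip_width: 0.0142
grasp_force: 59.6
```

```bash
python3 -m jog '[0,0,-0.003,0,0,0,0,0,-0.006,0,0,0,0,0,-0.009,0,0,0,0,0,-0.012,0,0,0,0,0,-0.012,0,0,0,0,0,-0.012,0,0,0]'
```

```text
clock: 7.58
eef_pos: [0.5244, 0.1423, 0.1513]
tool_rot: [0.064, 0.998, -0.0, -0.0]
ft_force: [0.0, -0.6, -0.2]
grip_width: 0.0147
grasp_force: 59.6
```

```bash
python3 -m jog '[0,0,-0.004,0,0,0,0,0,-0.008,0,0,0,0,0,-0.012,0,0,0,0,0,-0.016,0,0,0,0,0,-0.018,0,0,0,0,0,-0.018,0,0,0]'; python3 -m jog '[0,0,-0.002,0,0,0,0,0,-0.004,0,0,0,0,0,-0.005,0,0,0,0,0,-0.005,0,0,0]'; python3 - <<'E'
from h import *
p,d=snap("side","s5");see(["pin_knob","fork_top"],"side")
cv2.imwrite('pics/near5.png',cv2.resize(p[210:290,270:370,::-1],None,fx=7,fy=7,interpolation=cv2.INTER_CUBIC))
E
```

```text
clock: 8.08
eef_pos: [0.5244, 0.1423, 0.1366]
tool_rot: [0.064, 0.998, -0.0, -0.0]
ft_force: [-0.3, 0.1, -0.9]
grip_width: 0.0143
grasp_force: 59.6
clock: 8.42
eef_pos: [0.5245, 0.1423, 0.1339]
tool_rot: [0.064, 0.998, 0.0, 0.0]
ft_force: [-2.2, -0.5, 3.5]
grip_width: 0.0146
grasp_force: 60.5
side tip_of pin_knob [([0.5243, 0.1379, 0.0799], 0.41)]
side tip_of fork_top []
```

View pics/near5.png

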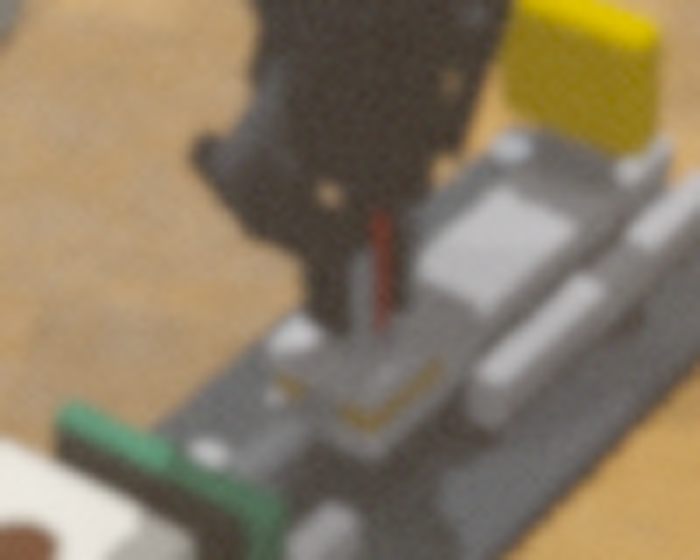

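The shoulder is seated: contact came at tcp 0.134, as expected, and the picture shows the knob down at the fork. I'll release, lift and move over to the grip.

```bash
python3 -m jog '[0,0,0,0,0,0,0,0,0,0,0,0,0,0,0,0,0,0,0,0,0,0,0,0,0,0,0,0,0,0]' 1 ; python3 -m jog '[0,0,0.04,0,0,0,0,0,0.08,0,0,0,-0.006,-0.05,0.085,0,0,0,-0.012,-0.1,0.085,0,0,0,-0.0178,-0.149,0.085,0,0,0,-0.0178,-0.149,0.085,0,0,0,-0.0178,-0.149,0.085,0,0,0]'
python3 - <<'E'
from h import *
p,d=snap("side","s6");p2,d2=snap("top","t6");see(["pin_knob","grip_center","fork_top"],"side");see(["pin_knob","fork_top","jaw_pointer"],"top")
cv2.imwrite('pics/near6.png',np.hstack([cv2.resize(p[170:310,270:410,::-1],None,fx=2.8,fy=2.8,interpolation=cv2.INTER_CUBIC),cv2.resize(p2[170:310,180:320,::-1],None,fx=2.8,fy=2.8,interpolation=cv2.INTER_CUBIC)]))
E
```

```text
clock: 8.98
eef_pos: [0.5244, 0.1423, 0.1329]
tool_rot: [0.064, 0.998, -0.0, -0.0]
ft_force: [-0.2, 0.1, -0.6]
grip_width: 0.0738
grasp_force: 0.0
clock: 9.57
eef_pos: [0.51, 0.0212, 0.2012]
tool_rot: [0.066, 0.998, 0.0, -0.0]
ft_force: [-0.2, 1.3, -0.0]
grip_width: 0.0853
grasp_force: 0.0
side tip_of pin_knob [([0.5227, 0.1398, 0.0755], 0.55)]
side tip_of grip_center [([0.5101, 0.0156, 0.0868], 0.74)]
side tip_of fork_top [([0.5242, 0.1364, 0.0484], 0.8), ([0.5246, 0.1394, 0.0785], 0.25)]
top tip_of pin_knob [([0.5274, 0.1475, 0.0812], 0.46)]
top tip_of fork_top [([0.5272, 0.1415, 0.0518], 0.43)]
top tip_of jaw_pointer [([0.4893, 0.2411, 0.0161], 0.53)]
```

View pics/near6.png

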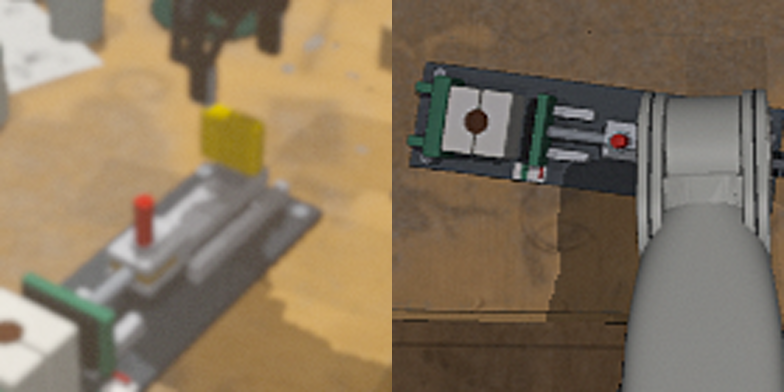

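The pin stands upright with its shoulder on the fork, and the gripper is above the yellow grip. I'll lower and pinch.

```bash
python3 -m jog '[0,0,-0.025,0,0,0,0,0,-0.05,0,0,0,0,0,-0.069,0,0,0,0,0,-0.069,0,0,0,0,0,-0.069,0,0,0]'; python3 -m jog '[0,0,0,0,0,0,0,0,0,0,0,0,0,0,0,0,0,0,0,0,0,0,0,0,0,0,0,0,0,0,0,0,0,0,0,0,0,0,0,0,0,0,0,0,0,0,0,0]' -1
```

```text
clock: 10.38
eef_pos: [0.5096, 0.0236, 0.1452]
tool_rot: [0.063, 0.998, -0.0, -0.001]
ft_force: [-0.1, -0.6, -0.3]
grip_width: 0.0852
grasp_force: 0.0
clock: 11.05
eef_pos: [0.5105, 0.0234, 0.1465]
tool_rot: [0.064, 0.998, 0.0, 0.0]
ft_force: [-0.9, 2.1, 5.7]
grip_width: 0.0175
grasp_force: 59.1
```

```bash
python3 -m jog '[0.0005,0.004,0,0,0,0,0.001,0.008,0,0,0,0,0.0015,0.012,0,0,0,0,0.002,0.016,0,0,0,0,0.0024,0.02,0,0,0,0,0.0028,0.024,0,0,0,0,0.0033,0.028,0,0,0,0,0.0033,0.028,0,0,0,0,0.0033,0.028,0,0,0,0,0.0033,0.028,0,0,0,0]'
python3 - <<'E'
from h import *
p,d=snap("side","s7");p2,d2=snap("top","t7");see(["pin_knob","grip_center","jaw_pointer"],"side");see(["pin_knob","jaw_pointer"],"top")
p0=cv2.imread('pics/sidez.png')
cv2.imwrite('pics/near7.png',np.hstack([cv2.resize(p[285:325,285:335,::-1],None,fx=8,fy=8,interpolation=cv2.INTER_CUBIC),cv2.resize(p2[205:245,210:260,::-1],None,fx=8,fy=8,interpolation=cv2.INTER_CUBIC)]))
E
```

```text
clock: 11.88
eef_pos: [0.5129, 0.0429, 0.1466]
tool_rot: [0.065, 0.998, -0.003, 0.0]
ft_force: [-2.0, -10.7, 6.3]
grip_width: 0.0173
grasp_force: 59.6
side tip_of pin_knob [([0.5275, 0.1565, 0.0766], 0.67)]
side tip_of grip_center [([0.5122, 0.037, 0.0855], 0.86)]
side tip_of jaw_pointer []
top tip_of pin_knob [([0.5287, 0.1614, 0.0819], 0.57)]
top tip_of jaw_pointer [([0.4887, 0.2598, 0.0177], 0.82)]
```

View pics/near7.png

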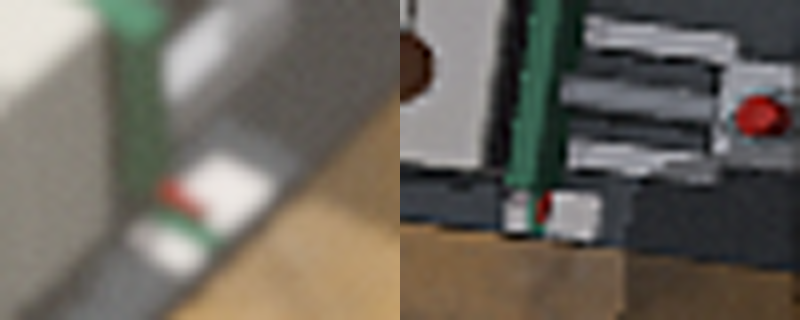

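The red pointer, at side crop (180,195), is just entering the green band at (190,228). A push of about 3 mm more should centre it.

```bash
python3 -m jog '[0.0003,0.0025,0,0,0,0,0.0006,0.005,0,0,0,0,0.0006,0.005,0,0,0,0,0.0006,0.005,0,0,0,0,0.0006,0.005,0,0,0,0,0.0006,0.005,0,0,0,0]'
python3 - <<'E'
from h import *
p,d=snap("side","s8");p2,d2=snap("top","t8");see(["pin_knob","grip_center","jaw_pointer"],"side");see(["pin_knob","jaw_pointer","water_cup","slip_jar"],"top")
# pointer red centroid in top & side now vs start
for c,n in(("top",["top0","t7","t8"]),("side",["side0","s7","s8"])):
  for f in n:
    im=cv2.imread(f'pics/{f}.png').astype(int);b=(slice(214,240),slice(218,242)) if c=="top" else (slice(285,325),slice(285,335))
    q=np.clip(im[b][...,2]-np.maximum(im[b][...,1],im[b][...,0])-(40 if c=="top" else 50),0,None);v,u=np.mgrid[b]
    if q.sum():r=ray(c,(q*u).sum()/q.sum(),(q*v).sum()/q.sum(),.015);print(f,q.sum(),r.round(4),'along',r[:2]@[.118,.993])
cv2.imwrite('pics/near8.png',np.hstack([cv2.resize(p[285:325,285:335,::-1],None,fx=8,fy=8,interpolation=cv2.INTER_CUBIC),cv2.resize(p2[205:245,210:260,::-1],None,fx=8,fy=8,interpolation=cv2.INTER_CUBIC)]))
E
```

```text
clock: 12.73
eef_pos: [0.5133, 0.0465, 0.1466]
tool_rot: [0.065, 0.998, -0.003, 0.0]
ft_force: [-3.1, -11.1, 7.4]
grip_width: 0.0174
grasp_force: 59.7
side tip_of pin_knob [([0.5276, 0.1576, 0.0785], 0.59), ([0.5277, 0.1599, 0.0524], 0.55)]
side tip_of grip_center [([0.5127, 0.0421, 0.0846], 0.76)]
side tip_of jaw_pointer [([0.4929, 0.2543, 0.0156], 0.62)]
top tip_of pin_knob [([0.5306, 0.1632, 0.0802], 0.42)]
top tip_of jaw_pointer [([0.4933, 0.2589, 0.0163], 0.84)]
top tip_of water_cup [([0.7942, -0.1845, -0.002], 0.65)]
top tip_of slip_jar [([0.7875, -0.0107, 0.0026], 0.89)]
top0 138 [0.491  0.2394 0.015 ] along 0.29569858238839847
t7 147 [0.4928 0.2568 0.015 ] along 0.31316256476214505
t8 128 [0.492  0.2612 0.015 ] along 0.3174005307850597
side0 100 [0.4897 0.2352 0.015 ] along 0.29129405823298554
s7 81 [0.4952 0.2528 0.015 ] along 0.3094416451108373
s8 26 [0.4943 0.2568 0.015 ] along 0.31331548591327824
```

View pics/near8.png

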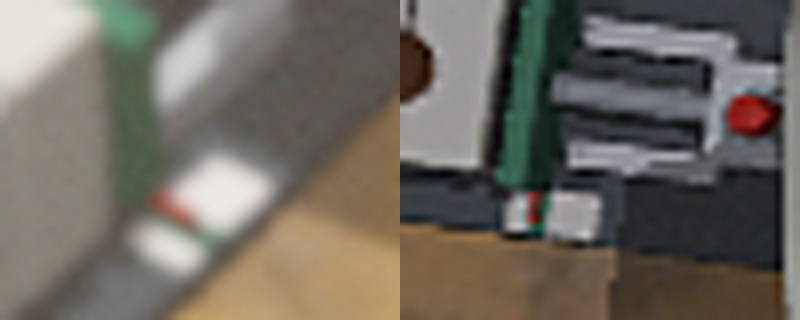

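The red pointer now covers the green band in both views, with jaw travel about 21 mm. I'll check that it holds for a few periods, then hand in.

```bash
python3 -m jog '[0,0,0,0,0,0,0,0,0,0,0,0,0,0,0,0,0,0,0,0,0,0,0,0,0,0,0,0,0,0,0,0,0,0,0,0,0,0,0,0,0,0,0,0,0,0,0,0]' && python3 -c "
from workcell import bot
o=bot.get_obs();print(o['eef_pos'],o['grasp_force'])
if 0.0445<o['eef_pos'][1]<0.048: print(bot.job_done())"
```

```text
clock: 13.85
eef_pos: [0.5133, 0.0465, 0.1466]
tool_rot: [0.065, 0.998, -0.003, 0.0]
ft_force: [-2.8, -11.5, 7.4]
grip_width: 0.0171
grasp_force: 59.7
[0.51329525 0.04650988 0.14658896] 59.69016373157501
the job is handed in; nothing more can be done
None
```

I put the pin fully home through the fork and eye, pushed the grip until the red pointer stood in the green band (about 21 mm of jaw travel), and handed the job in at about 14 s with the gripper still pressing; the cup and jar were not touched.

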